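# Press the bearing into the saw-tray roller and ease the lever home

## Task

On the bench press a new bearing still stands proud of the white roller under the ram. Pull the press's lever all the way down to its stop so that the bearing is pushed in flush, then ease the lever slowly back up to its rest, without letting the spring throw it, and let go.

Things in the scene. Friction and masses are not known exactly. Their poses are not given: they have to be found in the camera images.
- press_grip (a point): Middle of the press lever's grip: black round level bar, 24 mm thick, 105 mm long, parallel to the hinge axis, free all round (may turn in the fingers), sideways off the end of a 16 mm rod. Rod at rest 40 deg above level (bar 329 mm up), at the stop 20 deg below (131 mm up). Press: grey C-frame 260 mm tall, square ram. The drill stand (thin round column, ball-ended lever) is not meant.
- press_pivot (a point): Point on the press lever's horizontal hinge axis, in the open air beside the press, opposite the middle of the grip bar, 200 mm above the table, fixed. The grip's middle moves on a circle of 200 mm radius about it, in the upright plane through both points. Its x axis lies along the hinge, towards the press; the lever points to its -y.
- press_lever (a joint): Lever angle (rad): 0 at rest, up; 1.05 at its stop, fully down. A spring returns it: about 2 N at the grip at rest, 7 N at the stop, plus 4 N while the bearing goes in (from about 0.65 rad). Let go low down, it flies up at over 2 rad/s. The ram goes down 31 mm per rad.
- bearing (a joint): How far (m) the steel bearing, 26 mm across, is pushed into the white nylon roller (64 mm across, 30 mm high) under the ram: at 0 it stands 12 mm proud, at 0.012 it is flush with the roller's top. Tight fit: it stays where it is pushed. The ram brings it flush at the lever's stop.

How it is judged:
By the outcome, as a careful person would: the job done as asked, in the order asked, and still so for the second after the job is handed in, with the robot touching nothing.
It also fails if it takes over 48 s, if anything falls off the work surface, if the arm or the gripper's body presses on something with over 40 N, if the wrist force passes 120 N, or if a joint passes its speed limit or range.

## Robot

A 6-joint arm with a two-finger parallel gripper is mounted at the origin on the work surface. World frame = base frame: x ahead of the robot, y to its left, z up, the work surface at z = 0. Lengths are in m, angles in rad, forces in N, time in s.
With the tool pointing down it reaches from about 0.3 to 0.775 m from the base axis. Payload 14.6 kg.
Tool frame: the origin (TCP) lies midway between the tips of the shut fingers; the grasp point (between the pads) lies 19 mm behind it; z points along the fingers, y is the line along which they close (so a half turn about z gives the same grasp; the last joint's range is limited). The gripper opens to 94 mm and grips with 3 to 60 N. Pads are 16 mm wide; open, the fingers measure 119 mm over their backs; the gripper's body (75 mm by 177 mm) begins 78 mm behind the grasp point.
Start: joints at [-1.232, 0.3, 1.521, -0, 1.321, -0.067], TCP at [0.217, -0.505, 0.205] pointing down, gripper open.
Joint ranges: [-3.03, 3.03], [-0.79, 2.21], [0.23, 2.52], [-1.04, 4.18], [0, 3.07], [-2.55, 2.55]. Speed limits (rad/s): [2.22, 2.22, 2.57, 3.14, 3.14, 3.14].

## Interface

Orientations are given as [roll, pitch, yaw] about the fixed x, y, z axes, in that order (R = Rz(yaw) Ry(pitch) Rx(roll)).
In Python, from station import telemetry, optics, ctrl gives the robot as it stands.
- The arm moves only by the tool carry_out, never from a script. Its argument "plan" is a list that holds one entry, the list of rows, each a list of 7 numbers: the shift along the tool's x, y, z in mm, then the turn, a rotation vector about the tool's x, y, z in rad, then the finger opening in mm, from 0 to 94. A call has 1 to 20 rows; each row shifts and turns the commanded pose from where the row before left it, along the tool's axes as they then stand; what a row does not reach is not made up. A row lasts 1/12 s, in which the tool goes at most 41.7 mm and 7.16 degrees, less where a joint would pass 70% of its speed; a pose out of reach is approached as far as the arm can. A call with a gripper value outside its range is refused whole. The fingers move at their own pace and stop on an object; "squeeze" is the grip in N (left out, the last holds). Time passes only in rows, so rows that do not move let the fingers close. It gives the time, the measured TCP pose, the force, the opening and the grip force at its end, in the units of the state.
- telemetry.get_obs(): the state, without advancing time (a new reading comes with each control period).
- optics.camera(name): name is "scene" or "side" or "wrist"; returns a dict with "pixels" (480x640x3 uint8, red, green, blue), "intrinsics" (3x3 intrinsics, pixels), "origin" and "rotation" of the camera in the world. Camera axes: x right, y down, z forward; pixel columns grow to the right and rows downward; lengths in m; the calibration is good to about 2 mm. A picture is of the moment at which its call begins. There is no depth.
- ctrl.hand_in(): hands the job in; it is judged then, once.
The state is a dict: "time_s": time; "qpos": joint angles; "joint_vel": joint speeds; "tau": joint torques, N m; "ee_pos": TCP position; "eef_rot": TCP orientation; "force": force on the tool from outside, world axes, zero at the start; "moment": the same for the moment, N m; "grip_width": finger opening in m; "grip_force": force on a finger pad.
Only numpy, scipy, OpenCV 4.12 (cv2) and the standard library are available. Lean on these libraries where they do the work, as an engineer would, in place of code of your own. Each camera call takes 0.05 s, during which the arm holds its last target. There are 200 camera calls.

## Working session

There is one attempt and no reset: what is moved stays moved. The work goes in short steps, Python scripts to look and compute and a tool call to move; the robot and the scene stay as the last step left them, time stands still between calls to the robot, and variables do not carry over. Pictures are saved under pics/ and viewed, at most 10 in all, crops included, and the job is handed in when it is done.

Besides the shell and the picture viewer there is one more tool, called after ">>>" as a command line: name --argument value ..., lists and objects as JSON in quotes. carry_out: Moves the arm, as the interface text tells. Its arguments: {"type":"object","properties":{"plan":{"type":"array","items":{"type":"array","items":{"type":"array","items":{"type":"number"}}}},"squeeze":{"type":"number"}},"required":["plan"]}

```bash
mkdir -p pics; python3 - <<'E'
from station import telemetry, optics
import cv2,numpy as np
o=telemetry.get_obs(); print(o)
for n in ("scene","side"):
    c=optics.camera(n); cv2.imwrite(f"pics/{n}1.png",c["pixels"][:,:,::-1]); print(n,c["intrinsics"].tolist(),np.round(c["origin"],4).tolist(),np.round(c["rotation"],4).tolist())
    np.savez(f"{n}1.npz",K=c["intrinsics"],o=c["origin"],R=c["rotation"])
E
```

```text
{'time_s': 0.0, 'qpos': array([-1.23163404e+00,  3.00489762e-01,  1.52161821e+00,  5.56329278e-06,
        1.32068713e+00, -6.65734296e-02]), 'joint_vel': array([ 0.0006051 ,  0.00010113,  0.00084042,  0.00045533,  0.00098086,
       -0.00025468]), 'tau': array([-9.12296559e-05, -5.31805158e+01, -3.52738166e+01,  7.08310073e-02,
        2.43772828e-02, -9.96318317e-05]), 'ee_pos': array([ 0.21700238, -0.50508116,  0.20486039]), 'eef_rot': array([-3.14039323e+00, -8.53681127e-05,  4.05734289e-01]), 'force': array([ 1.08629721,  0.44334363, -0.46962524]), 'moment': array([ 0.00121263,  0.03388575, -0.02387696]), 'grip_force': 0.0, 'grip_width': 0.09394658600611673}
scene [[523.5016064663475, 0.0, 312.13638806672924], [0.0, 523.5016064663475, 242.23968144815714], [0.0, 0.0, 1.0]] [1.147, 0.359, 1.136] [-2.499, 0.0098, 2.1189]
side [[518.3418091506679, 0.0, 321.21370351179394], [0.0, 518.3418091506679, 247.38348891219667], [0.0, 0.0, 1.0]] [0.7486, 0.5584, 1.0169] [-2.4837, -0.0161, 2.8167]
```

View pics/scene1.png

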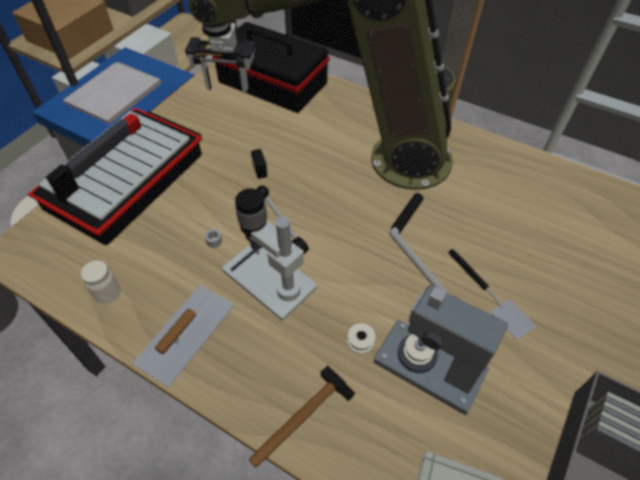

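View pics/side1.png

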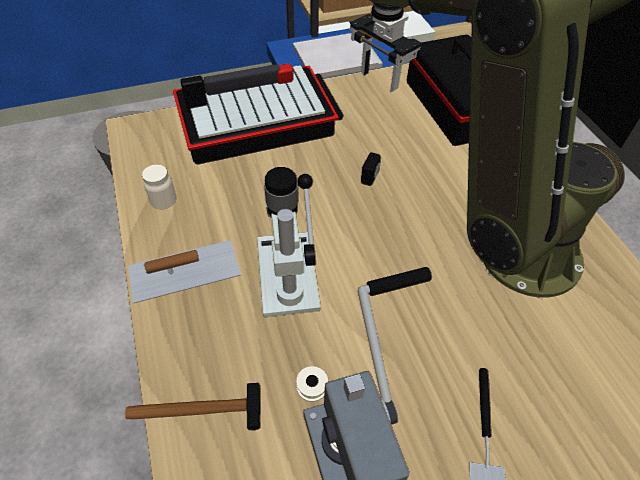

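The scene picture shows the press at about (440,350), with its lever's black bar from (396,231) to (420,197). In the side picture the bar runs from (367,288) to (430,272), and the hinge hub is near (391,412). The drill stand is the separate one at (285,260).

```bash
cat > h.py <<'E'
import numpy as np,cv2
from scipy.spatial.transform import Rotation as Ro
def cam(n):
    d=np.load(n+".npz"); return d["K"],d["o"],Ro.from_euler("xyz",d["R"]).as_matrix()
def ray(c,p):
    K,o,R=c; v=R@np.linalg.solve(K,[*p,1]); return o,v/np.linalg.norm(v)
def tri(cs,ps):
    A=0;b=0
    for c,p in zip(cs,ps):
        o,v=ray(c,p);M=np.eye(3)-np.outer(v,v);A=A+M;b=b+M@o
    return np.linalg.solve(A,b)
def proj(c,X):
    K,o,R=c;x=K@R.T@(np.asarray(X)-o);return x[:2]/x[2]
E
python3 - <<'E'
from h import *
# dark blob refine of the bar
cs=[cam("scene1"),cam("side1")]
ends=[]
for n,(x0,y0,x1,y1) in (("scene1",(384,188,428,238)),("side1",(358,262,438,300))):
    g=cv2.cvtColor(cv2.imread(f"pics/{n}.png"),cv2.COLOR_BGR2GRAY)[y0:y1,x0:x1]
    k,l,s,ce=cv2.connectedComponentsWithStats((g<70).astype(np.uint8)); i=1+s[1:,4].argmax()
    r=cv2.minAreaRect(np.argwhere(l==i)[:,::-1].astype(np.float32)); b=cv2.boxPoints(r)+[x0,y0]
    b=sorted(b.tolist(),key=lambda p:p[1]); a,c=np.mean(b[:2],0),np.mean(b[2:],0); print(n,ce[i]+[x0,y0],r,a,c); ends.append((ce[i]+[x0,y0],a,c))
X=[tri(cs,[ends[0][i],ends[1][i]]) for i in range(3)]
for x in X: print(x,[proj(c,x) for c in cs])
print(np.linalg.norm(X[1]-X[2]))
h=tri(cs,[(437,293),(391,412)]);print("hub",h)
E
```

```text
scene1 [407.91127098 211.39808153] ((23.71141242980957, 23.697986602783203), (10.158475875854492, 43.09159851074219), 34.99202346801758) [420.06711674 194.04698098] [395.35570812 229.34899139]
side1 [398.96190476 280.69417989] ((41.05883026123047, 18.735294342041016), (15.037208557128906, 64.27194213867188), 75.96376037597656) [430.23530197 272.94117737] [367.88235712 288.52941132]
[0.4729468  0.16276019 0.33251179] [array([407.85722057, 211.22551189]), array([398.9002561 , 280.91276097])]
[0.41878709 0.16466981 0.33327032] [array([420.06158874, 194.02792579]), array([430.22824357, 272.9654059 ])]
[0.52535024 0.16058258 0.33068951] [array([395.23361259, 228.98349935]), array([367.75487726, 288.98984604])]
0.10667272867332006
hub [0.51443978 0.28676036 0.15584925]
```

```bash
cat >> h.py <<'E'
def delta(target,yaw=-0.038):
    from station import telemetry
    s=telemetry.get_obs();R=Ro.from_euler("xyz",s["eef_rot"]);T=Ro.from_euler("xyz",[np.pi,0,yaw])
    print("t",s["time_s"],"tool mm",np.round(R.inv().apply(np.array(target)-s["ee_pos"])*1e3,1),"turn",np.round((R.inv()*T).as_rotvec(),3),"F",np.round(s["force"],1),"w",s["grip_width"],s["grip_force"],"q",np.round(s["qpos"],2))
E
python3 - <<'E'
from h import *
cs=[cam("scene1"),cam("side1")]
print("column top",tri(cs,[(283,220),(286,214)]),"ball",tri(cs,[(262,190),(305,181)]))
for X in ([.479,.316,.2],[.531,.314,.2]): print([proj(c,X) for c in cs])
delta([.46,.163,.40])
E
```

```text
column top [ 0.59770429 -0.0566825   0.29865191] ball [ 0.52822178 -0.1606778   0.26506247]
[array([464.40550685, 282.45178992]), array([422.74748668, 402.16540549])]
[array([454.03838556, 300.37414066]), array([392.82836706, 410.89711308])]
t 0.1 tool mm [ 487.  -518.1 -194.5] turn [-0.001  0.     0.444] F [-0.1  0.8  0.3] w 0.09380265131148566 0.0 q [-1.23  0.3   1.52 -0.    1.32 -0.07]
```

>>> carry_out --plan '[[[0,0,-25,0,0,0.08,94],[0,0,-30,0,0,0.1,94],[0,0,-30,0,0,0.1,94],[0,0,-30,0,0,0.1,94],[0,0,-30,0,0,0.064,94],[0,0,-30,0,0,0,94],[0,0,-20,0,0,0,94],[0,0,0,0,0,0,94]]]'

```text
time_s: 0.77
ee_pos: [0.2173, -0.5057, 0.4045]
eef_rot: [3.136, -0.002, -0.038]
force: [-0.8, 0.1, 1.0]
grip_width: 0.0942
grip_force: 0.0
```

>>> carry_out --plan '[[[6,-17,0,0,0,0,94],[11,-34,0,0,0,0,94],[11,-34,0,0,0,0,94],[11,-34,0,0,0,0,94],[11,-34,0,0,0,0,94],[11,-34,0,0,0,0,94],[11,-34,0,0,0,0,94],[11,-34,0,0,0,0,94],[11,-34,0,0,0,0,94],[11,-34,0,0,0,0,94],[11,-34,0,0,0,0,94],[11,-34,0,0,0,0,94],[11,-34,0,0,0,0,94],[11,-34,0,0,0,0,94],[11,-34,0,0,0,0,94],[11,-34,0,0,0,0,94],[11,-34,0,0,0,0,94],[11,-34,0,0,0,0,94],[11,-34,0,0,0,0,94],[6,-17,0,0,0,0,94]]]'

```text
time_s: 2.43
ee_pos: [0.4519, 0.1353, 0.3988]
eef_rot: [3.141, 0.002, -0.036]
force: [-0.7, -0.1, -0.3]
grip_width: 0.0939
grip_force: 0.0
```

```bash
python3 - <<'E'
from h import *
from station import optics
delta([.46,.163,.40])
c=optics.camera("wrist"); cv2.imwrite("pics/w1.png",c["pixels"][:,:,::-1]); np.savez("w1.npz",K=c["intrinsics"],o=c["origin"],R=c["rotation"])
c=cam("w1")
for X in ([.473,.163,.329],[.42,.165,.329],[.525,.161,.329],[.46,.163,.38]): print(proj(c,X))
E
```

```text
t 2.4333 tool mm [  7.  -28.   -1.2] turn [0.    0.002 0.002] F [-0.7 -0.1 -0.3] w 0.09393154134359467 0.0 q [0.21 0.05 1.37 0.   1.72 1.82]
[278.70433305 215.70590764]
[280.55832489 289.13673542]
[276.74171696 135.62640715]
[270.62330213 258.01359517]
```

View pics/w1.png

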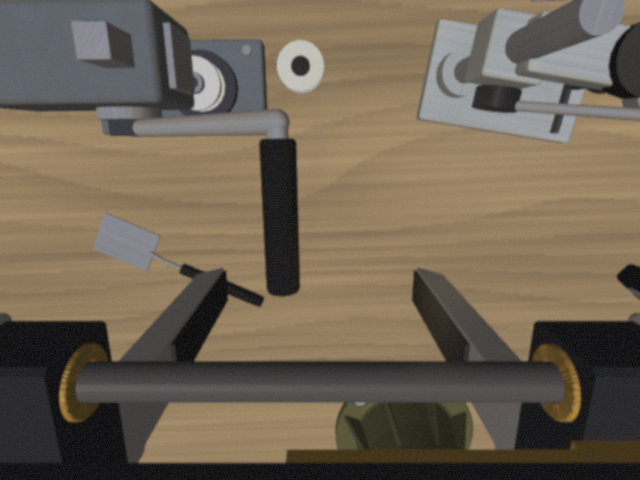

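The wrist view shows the bar from (278,140) to (283,293), 2 px from the prediction. Fix the lateral offset, go down over it and close.

>>> carry_out --plan '[[[5,-14,0,0,0,0,94],[5,-14,0,0,0,0,94],[0,0,10,0,0,0,94],[0,0,20,0,0,0,94],[0,0,20,0,0,0,94],[0,0,20,0,0,0,94],[0,0,12,0,0,0,94],[0,0,6,0,0,0,94],[0,0,0,0,0,0,60],[0,0,0,0,0,0,60]]]' --squeeze 20

```text
time_s: 3.32
ee_pos: [0.4627, 0.1596, 0.3127]
eef_rot: [-3.142, -0.0, -0.038]
force: [-0.6, -0.7, 0.3]
grip_width: 0.0837
grip_force: 0.0
```

```bash
python3 - <<'E'
from h import *
from station import optics
delta([.463,.163,.31])
c=optics.camera("side"); cv2.imwrite("pics/s2.png",c["pixels"][:,:,::-1])
E
```

```text
t 3.3167 tool mm [ 0.2 -3.4  2.7] turn [-0. -0. -0.] F [-0.6 -0.7  0.3] w 0.08368593977659744 0.0 q [ 0.26  0.1   1.51 -0.    1.53  1.87]
```

View pics/s2.png

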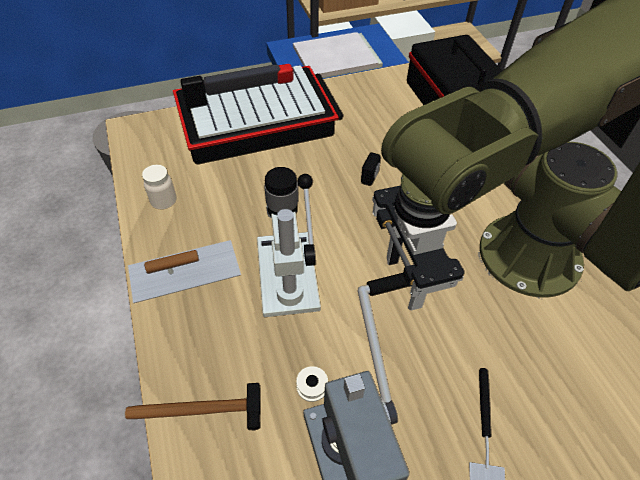

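The side view shows the bar (at about (400,283)) between the open fingers, with the press clear. Closing.

>>> carry_out --plan '[[[0,-3,3,0,0,0,20],[0,0,0,0,0,0,20],[0,0,0,0,0,0,20],[0,0,0,0,0,0,20],[0,0,0,0,0,0,20],[0,0,0,0,0,0,20],[0,0,0,0,0,0,20],[0,0,0,0,0,0,20],[0,0,0,0,0,0,20],[0,0,0,0,0,0,20],[0,0,0,0,0,0,20],[0,0,0,0,0,0,20],[0,0,0,0,0,0,20],[0,0,0,0,0,0,20]]]' --squeeze 30

```text
time_s: 4.53
ee_pos: [0.4628, 0.1615, 0.3096]
eef_rot: [3.139, -0.0, -0.039]
force: [-2.6, -10.2, 1.3]
grip_width: 0.0236
grip_force: 30.0
```

```bash
python3 - <<'E'
from h import *
delta([.463,.163,.31])
a=np.radians(40)-np.linspace(0,1.05,22)
p=np.c_[-.2*np.cos(a),.2+.2*np.sin(a)]*1e3
d=np.diff(p,axis=0); print(np.round(np.c_[-d[:,0],-d[:,1]],1).tolist())
E
```

```text
t 4.5333 tool mm [ 0.1 -1.5 -0.4] turn [ 0.003 -0.    -0.001] F [ -2.6 -10.2   1.3] w 0.023605115241094498 29.976011216640472 q [ 0.26  0.1   1.52 -0.    1.52  1.87]
[[6.2, 7.8], [5.8, 8.1], [5.4, 8.4], [5.0, 8.7], [4.6, 8.9], [4.1, 9.1], [3.6, 9.3], [3.2, 9.5], [2.7, 9.6], [2.2, 9.8], [1.7, 9.8], [1.2, 9.9], [0.7, 10.0], [0.2, 10.0], [-0.3, 10.0], [-0.8, 10.0], [-1.3, 9.9], [-1.8, 9.8], [-2.2, 9.7], [-2.7, 9.6], [-3.2, 9.5]]
```

>>> carry_out --plan '[[[0,4,4,0,0,0,20],[0,3,4,0,0,0,20],[0,5.8,8.1,0,0,0,20],[0,5.4,8.4,0,0,0,20],[0,5,8.7,0,0,0,20],[0,4.6,8.9,0,0,0,20],[0,4.1,9.1,0,0,0,20],[0,3.6,9.3,0,0,0,20],[0,3.2,9.5,0,0,0,20],[0,2.7,9.6,0,0,0,20],[0,2.2,9.8,0,0,0,20],[0,0,0,0,0,0,20],[0,0,0,0,0,0,20]]]'

```text
time_s: 5.62
ee_pos: [0.461, 0.119, 0.2194]
eef_rot: [3.141, 0.001, -0.038]
force: [0.4, 3.4, 3.0]
grip_width: 0.0234
grip_force: 30.0
```

```bash
cat >> h.py <<'E'
def lever():
    from station import telemetry
    s=telemetry.get_obs();R=Ro.from_euler("xyz",s["eef_rot"]).as_matrix();g=s["ee_pos"]-.019*R[:,2]
    y=np.array([.038,.999,0]);P=np.array([.479,.316,.2]);v=g-P
    h=-(v@y);r=np.hypot(h,v[2]);a=np.arctan2(v[2],h);print("t",s["time_s"],"angle",round(np.radians(40)-a,3),"r",round(r,4),"hz",round(h,4),round(v[2],4),"F",np.round(s["force"],1),"w",round(s["grip_width"],4),s["grip_force"].round(1),"rot",np.round(s["eef_rot"],3))
E
python3 -c "from h import *;lever()"
```

```text
Traceback (most recent call last):
  File "h.py", line 22, in lever
    h=-(v@y);r=np.hypot(h,v[2]);a=np.arctan2(v[2],h);print("t",s["time_s"],"angle",round(np.radians(40)-a,3),"r",round(r,4),"hz",round(h,4),round(v[2],4),"F",np.round(s["force"],1),"w",round(s["grip_width"],4),s["grip_force"].round(1),"rot",np.round(s["eef_rot"],3))
                                                                                                                                                                                                                  ^^^^^^^^^^^^^^^^^^^^^
AttributeError: 'float' object has no attribute 'round'
```

>>> carry_out --plan '[[[0,0.7,5,0,0,0,20],[0,0.5,5,0,0,0,20],[0,1.0,9.9,0,0,0,20],[0,0.5,10,0,0,0,20],[0,0,10,0,0,0,20],[0,-0.4,10,0,0,0,20],[0,-0.8,10,0,0,0,20],[0,-1.3,9.9,0,0,0,20],[0,-1.8,9.8,0,0,0,20],[0,-2.2,9.7,0,0,0,20],[0,-1.3,5,0,0,0,20],[0,-1.4,5,0,0,0,20],[0,0,0,0,0,0,20],[0,0,0,0,0,0,20]]]'

```text
time_s: 6.78
ee_pos: [0.461, 0.1212, 0.1196]
eef_rot: [3.133, 0.002, -0.039]
force: [0.3, -36.1, -0.8]
grip_width: 0.0233
grip_force: 30.0
```

```bash
sed -i 's/s\["grip_force"\].round(1)/s["grip_force"]/' h.py; python3 -c "from h import *;lever()"
```

```text
t 6.7833 angle 1.003 r 0.2046 hz 0.1951 -0.0614 F [  0.3 -36.1  -0.8] w 0.0233 30.018842071294785 rot [ 3.133e+00  2.000e-03 -3.900e-02]
```

>>> carry_out --plan '[[[0,2,0,0,0,0,20],[0,2,0,0,0,0,20],[0,0,0,0,0,0,20]]]'

```text
time_s: 7.03
ee_pos: [0.4611, 0.1208, 0.1207]
eef_rot: [3.14, 0.0, -0.038]
force: [-1.2, -4.0, 5.2]
grip_width: 0.0233
grip_force: 30.0
```

```bash
python3 -c "from h import *;lever()"
```

```text
t 7.0333 angle 0.997 r 0.2048 hz 0.1957 -0.0603 F [-1.2 -4.   5.2] w 0.0233 30.019468367099762 rot [ 3.14   0.    -0.038]
```

>>> carry_out --plan '[[[0,-0.8,3,0,0,0,20],[0,-0.9,3,0,0,0,20],[0,-0.9,3,0,0,0,20],[0,0,0,0,0,0,20],[0,0,0,0,0,0,20]]]'

```text
time_s: 7.45
ee_pos: [0.4612, 0.1232, 0.1118]
eef_rot: [3.139, 0.0, -0.038]
force: [-2.8, -8.2, 8.8]
grip_width: 0.0231
grip_force: 30.0
```

```bash
python3 -c "from h import *;lever()"
```

```text
t 7.45 angle 1.042 r 0.2053 hz 0.1933 -0.0692 F [-2.8 -8.2  8.8] w 0.0231 29.998066127300262 rot [ 3.139  0.    -0.038]
```

>>> carry_out --plan '[[[0,0,1.5,0,0,0,20],[0,0,1.5,0,0,0,20],[0,0,1,0,0,0,20],[0,0,0,0,0,0,20],[0,0,0,0,0,0,20]]]'

```text
time_s: 7.87
ee_pos: [0.4613, 0.1242, 0.1083]
eef_rot: [3.141, -0.0, -0.038]
force: [-3.2, 0.6, 11.9]
grip_width: 0.0236
grip_force: 30.0
```

```bash
python3 - <<'E'
from h import *
from station import optics
lever()
c=optics.camera("scene"); cv2.imwrite("pics/s3.png",cv2.resize(c["pixels"][260:430,330:540,::-1],None,fx=3.5,fy=3.5,interpolation=cv2.INTER_CUBIC))
E
```

```text
t 7.8667 angle 1.06 r 0.2056 hz 0.1923 -0.0727 F [-3.2  0.6 11.9] w 0.0236 29.98954564332962 rot [ 3.141 -0.    -0.038]
```

View pics/s3.png

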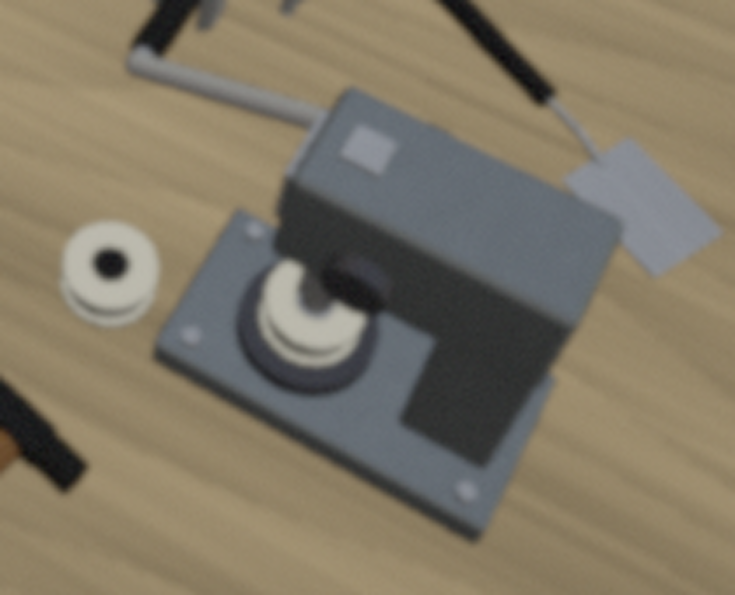

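Ram and bearing are down, but the force shows no clear stop yet (11 N). Pushing a little further.

>>> carry_out --plan '[[[0,0,1.5,0,0,0,20],[0,0,1.5,0,0,0,20],[0,0,0,0,0,0,20],[0,0,0,0,0,0,20]]]' --squeeze 45

```text
time_s: 8.25
ee_pos: [0.4614, 0.1251, 0.1057]
eef_rot: [-3.14, -0.001, -0.038]
force: [-5.9, 7.1, 16.0]
grip_width: 0.0229
grip_force: 45.0
```

```bash
python3 -c "from h import *;lever()"
```

```text
t 8.25 angle 1.073 r 0.2057 hz 0.1915 -0.0753 F [-5.9  7.1 16. ] w 0.0229 44.99190866947174 rot [-3.14e+00 -1.00e-03 -3.80e-02]
```

>>> carry_out --plan '[[[0,-1,1.5,0,0,0,20],[0,-1,1.5,0,0,0,20],[0,0,1,0,0,0,20],[0,0,0,0,0,0,20],[0,0,0,0,0,0,20]]]'

```text
time_s: 8.67
ee_pos: [0.4614, 0.1264, 0.1014]
eef_rot: [3.142, -0.0, -0.038]
force: [-5.3, 3.0, 13.8]
grip_width: 0.0232
grip_force: 45.0
```

```bash
python3 - <<'E'
from h import *
from station import optics
lever()
c=optics.camera("side"); cv2.imwrite("pics/s4.png",c["pixels"][:,:,::-1])
cs=cam("side1")
y=np.array([.038,.999,0]);x=np.array([.999,-.038,0]);P=np.array([.479,.314,.2])
for a in (1.0,1.05):
    b=np.radians(40)-a; G=P-.2*np.cos(b)*y+[0,0,.2*np.sin(b)]
    print(a,proj(cs,G-.0525*x),proj(cs,G+.0525*x))
E
```

```text
t 8.6667 angle 1.095 r 0.2061 hz 0.1901 -0.0796 F [-5.3  3.  13.8] w 0.0232 44.98922288417816 rot [ 3.142 -0.    -0.038]
1.0 [403.0504387  313.79108481] [352.02276223 326.86132674]
1.05 [402.98293788 317.62288207] [352.24163947 330.69417299]
```

View pics/s4.png

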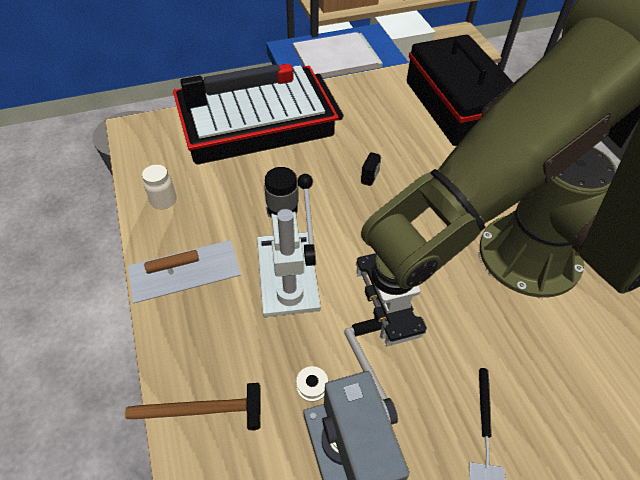

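The lever looks almost down; the bar's press end is near (352,329), against (352,330.7) predicted for the stop. A close crop will settle it.

```bash
python3 - <<'E'
from h import *
i=cv2.imread("pics/s4.png");j=cv2.imread("pics/side1.png");c=cam("side1")
f=lambda m,x,y:cv2.resize(m[y:y+60,x:x+80],None,fx=5,fy=5,interpolation=cv2.INTER_NEAREST)
cv2.imwrite("pics/c4.png",np.hstack([f(j,345,260),f(i,335,300)]))
y=np.array([.038,.999,0]);x=np.array([.999,-.038,0]);P=np.array([.479,.314,.2])
for a in (0,.95,1.0,1.05):
    b=np.radians(40)-a; G=P-.2*np.cos(b)*y+[0,0,.2*np.sin(b)]
    print(a,*[np.round((proj(c,G+k*x)-([345,260] if a==0 else [335,300]))*5,1) for k in (.02,.0525,.062)])
E
```

```text
0 [206.5 121.4] [110.5 144.7] [ 82.1 151.6]
0.95 [165.   95.3] [ 84.4 115.8] [ 60.7 121.8]
1.0 [165.1 113.8] [ 85.1 134.3] [ 61.5 140.3]
1.05 [165.8 133. ] [ 86.2 153.5] [ 62.8 159.5]
```

View pics/c4.png

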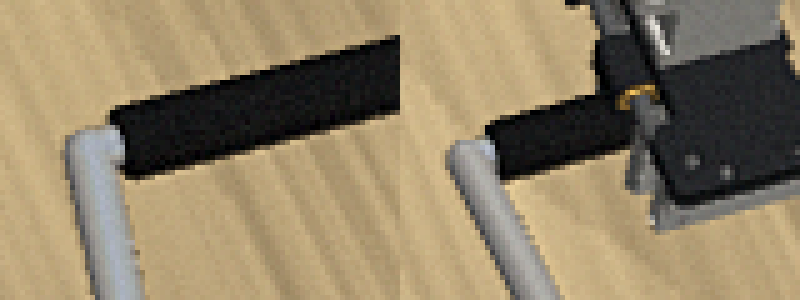

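Bar end at (93,152) in the crop matches the 1.05 rad prediction (93,151): the lever is at its stop and the bar is slipping in the pads. One firm push at full grip to make sure.

>>> carry_out --plan '[[[0,0,0,0,0,0,20],[0,0,2,0,0,0,20],[0,0,2,0,0,0,20],[0,0,2,0,0,0,20],[0,0,0,0,0,0,20]]]' --squeeze 60

```text
time_s: 9.13
ee_pos: [0.4619, 0.1273, 0.0982]
eef_rot: [-3.14, -0.002, -0.038]
force: [-22.2, 6.5, 52.5]
grip_width: 0.0229
grip_force: 59.9
```

```bash
python3 - <<'E'
from h import *
from station import optics
lever()
c=optics.camera("side"); i=c["pixels"][:,:,::-1]; j=cv2.imread("pics/s4.png"); cv2.imwrite("pics/s5.png",i)
# shift of the visible bar/rod patch between the two pictures
t=j[316:345,345:375]; m=cv2.matchTemplate(np.ascontiguousarray(i[306:355,335:385]),t,cv2.TM_CCOEFF_NORMED)
u=m.argmax();r,q=divmod(u,m.shape[1]);print("shift px",q-10,r-10,m.max(),m[r-1:r+2,q])
E
```

```text
t 9.1333 angle 1.111 r 0.2065 hz 0.1892 -0.0828 F [-22.2   6.5  52.5] w 0.0229 59.85190451145172 rot [-3.14e+00 -2.00e-03 -3.80e-02]
shift px 0 1 0.9924922 [0.8741755 0.9924922 0.8984425]
```

The force has jumped to 52 N: the lever is firmly at its stop. Now ease back up.

>>> carry_out --plan '[[[0,0,-2,0,0,0,20],[0,0,-2,0,0,0,20],[0,1,-3,0,0,0,20],[0,1.5,-4.8,0,0,0,20],[0,1.4,-4.8,0,0,0,20],[0,1.3,-4.8,0,0,0,20],[0,1.1,-4.8,0,0,0,20],[0,1.1,-4.9,0,0,0,20],[0,0.9,-4.9,0,0,0,20],[0,0.9,-4.9,0,0,0,20],[0,0.6,-5,0,0,0,20],[0,0.6,-5,0,0,0,20]]]'

```text
time_s: 10.18
ee_pos: [0.4613, 0.1154, 0.1459]
eef_rot: [3.14, -0.001, -0.038]
force: [5.0, 1.1, -0.7]
grip_width: 0.0225
grip_force: 60.0
```

```bash
python3 -c "from h import *;lever()"
```

```text
t 10.1833 angle 0.871 r 0.2041 hz 0.201 -0.0351 F [ 5.   1.1 -0.7] w 0.0225 60.00077784061432 rot [ 3.14e+00 -1.00e-03 -3.80e-02]
```

>>> carry_out --plan '[[[0,0.4,-5,0,0,0,20],[0,0.4,-5,0,0,0,20],[0,0.2,-5,0,0,0,20],[0,0.1,-5,0,0,0,20],[0,-0.1,-5,0,0,0,20],[0,-0.1,-5,0,0,0,20],[0,-0.3,-5,0,0,0,20],[0,-0.4,-5,0,0,0,20],[0,-0.6,-5,0,0,0,20],[0,-0.6,-5,0,0,0,20],[0,-0.8,-4.9,0,0,0,20],[0,-0.9,-4.9,0,0,0,20]]]'

```text
time_s: 11.18
ee_pos: [0.4614, 0.1187, 0.2054]
eef_rot: [3.141, -0.0, -0.038]
force: [7.2, 8.5, -5.4]
grip_width: 0.0225
grip_force: 60.0
```

```bash
python3 -c "from h import *;lever()"
```

```text
t 11.1833 angle 0.575 r 0.1992 hz 0.1977 0.0244 F [ 7.2  8.5 -5.4] w 0.0225 59.98534798622131 rot [ 3.141 -0.    -0.038]
```

>>> carry_out --plan '[[[0,-1.5,-4.9,0,0,0,20],[0,-1.4,-4.8,0,0,0,20],[0,-1.5,-4.8,0,0,0,20],[0,-1.6,-4.7,0,0,0,20],[0,-1.7,-4.7,0,0,0,20],[0,-1.8,-4.6,0,0,0,20],[0,-2,-4.6,0,0,0,20],[0,-2.1,-4.5,0,0,0,20],[0,-2.2,-4.5,0,0,0,20],[0,-2.3,-4.4,0,0,0,20],[0,-2.4,-4.4,0,0,0,20],[0,-2.5,-4.3,0,0,0,20]]]'

```text
time_s: 12.18
ee_pos: [0.4619, 0.1383, 0.2612]
eef_rot: [3.134, 0.0, -0.04]
force: [-3.1, -26.0, 11.1]
grip_width: 0.0227
grip_force: 59.9
```

```bash
python3 -c "from h import *;lever()"
```

```text
t 12.1833 angle 0.275 r 0.1952 hz 0.178 0.0802 F [ -3.1 -26.   11.1] w 0.0227 59.94722306728363 rot [ 3.134  0.    -0.04 ]
```

>>> carry_out --plan '[[[0,1,-3,0,0,0,20],[0,-1.5,-4.2,0,0,0,20],[0,-2.4,-4.2,0,0,0,20],[0,-2.7,-4.1,0,0,0,20],[0,-2.8,-4.1,0,0,0,20],[0,-2.9,-4,0,0,0,20],[0,0,0,0,0,0,20]]]'

```text
time_s: 12.77
ee_pos: [0.4623, 0.1529, 0.2848]
eef_rot: [3.141, 0.0, -0.038]
force: [1.0, -3.6, -0.1]
grip_width: 0.0231
grip_force: 60.0
```

```bash
python3 -c "from h import *;lever()"
```

```text
t 12.7667 angle 0.133 r 0.1937 hz 0.1635 0.1038 F [ 1.  -3.6 -0.1] w 0.0231 59.965163469314575 rot [ 3.141  0.    -0.038]
```

>>> carry_out --plan '[[[0,-2.8,-4,0,0,0,20],[0,-2.9,-3.9,0,0,0,20],[0,-1.5,-2,0,0,0,20],[0,-0.7,-1,0,0,0,20],[0,0,0,0,0,0,20],[0,0,0,0,0,0,20]]]'

```text
time_s: 13.27
ee_pos: [0.4626, 0.1607, 0.2955]
eef_rot: [3.142, -0.0, -0.038]
force: [-1.6, -5.1, 3.5]
grip_width: 0.0228
grip_force: 60.0
```

```bash
python3 -c "from h import *;lever()"
```

```text
t 13.2667 angle 0.064 r 0.1934 hz 0.1558 0.1145 F [-1.6 -5.1  3.5] w 0.0228 59.951775670051575 rot [ 3.142 -0.    -0.038]
```

>>> carry_out --plan '[[[0,-0.7,-1,0,0,0,20],[0,-0.7,-1,0,0,0,20],[0,0,0,0,0,0,20],[0,0,0,0,0,0,20]]]'

```text
time_s: 13.6
ee_pos: [0.4626, 0.1615, 0.2966]
eef_rot: [3.14, 0.001, -0.039]
force: [0.8, -8.5, -5.0]
grip_width: 0.0228
grip_force: 60.0
```

```bash
python3 - <<'E'
from h import *
from station import optics
lever()
i=optics.camera("side")["pixels"][:,:,::-1]; j=cv2.imread("pics/side1.png"); cv2.imwrite("pics/s6.png",i)
t=j[275:310,354:380]; m=cv2.matchTemplate(np.ascontiguousarray(i[265:320,344:390]),t,cv2.TM_CCOEFF_NORMED)
r,q=divmod(m.argmax(),m.shape[1]);print("shift px",q-10,r-10,m.max(),m[r-1:r+2,q])
E
```

```text
t 13.6 angle 0.057 r 0.1933 hz 0.155 0.1156 F [ 0.8 -8.5 -5. ] w 0.0228 59.95318293571472 rot [ 3.14e+00  1.00e-03 -3.90e-02]
shift px 0 0 0.9946103 [0.9062359 0.9946103 0.9150271]
```

The bar sits exactly where it was at rest (0 px shift). Release and retreat upward.

>>> carry_out --plan '[[[0,0.7,0.5,0,0,0,20],[0,0,0,0,0,0,30],[0,0,0,0,0,0,40],[0,0,0,0,0,0,60],[0,0,0,0,0,0,80],[0,0,0,0,0,0,80],[0,0,0,0,0,0,80],[0,0,0,0,0,0,80],[0,0,0,0,0,0,80],[0,0,0,0,0,0,80],[0,0,0,0,0,0,80],[0,0,0,0,0,0,80],[0,0,-10,0,0,0,80],[0,0,-20,0,0,0,80],[0,0,-25,0,0,0,80],[0,0,-25,0,0,0,80],[0,0,-20,0,0,0,80],[-15,15,-10,0,0,0,80],[-10,25,0,0,0,0,80],[-10,25,0,0,0,0,80]]]'

```text
time_s: 15.32
ee_pos: [0.4247, 0.0975, 0.4079]
eef_rot: [-3.141, -0.002, -0.037]
force: [0.8, -0.6, -0.5]
grip_width: 0.0801
grip_force: 0.0
```

>>> carry_out --plan '[[[-5,25,0,0,0,0,80],[0,25,0,0,0,0,80],[0,25,0,0,0,0,80],[0,12,0,0,0,0,80],[0,0,0,0,0,0,80],[0,0,0,0,0,0,80]]]'

```text
time_s: 15.82
ee_pos: [0.4169, 0.011, 0.4073]
eef_rot: [-3.141, -0.001, -0.039]
force: [0.4, 0.6, 1.2]
grip_width: 0.0796
grip_force: 0.0
```

```bash
python3 - <<'E'
from h import *
from station import optics
lever()
i=optics.camera("side")["pixels"][:,:,::-1]; k=optics.camera("scene")["pixels"][:,:,::-1]; j=cv2.imread("pics/side1.png"); l=cv2.imread("pics/scene1.png")
t=j[275:310,354:380]; m=cv2.matchTemplate(np.ascontiguousarray(i[265:320,344:390]),t,cv2.TM_CCOEFF_NORMED)
r,q=divmod(m.argmax(),m.shape[1]);print("shift px",q-10,r-10,m.max())
f=lambda a:cv2.resize(a[170:410,350:510],None,fx=2.4,fy=2.4,interpolation=cv2.INTER_CUBIC)
cv2.imwrite("pics/e.png",np.hstack([f(l),f(k)]))
E
```

```text
t 15.8167 angle 0.063 r 0.3814 hz 0.307 0.2263 F [0.4 0.6 1.2] w 0.0796 0.0 rot [-3.141e+00 -1.000e-03 -3.900e-02]
shift px 0 0 0.9975514
```

View pics/e.png

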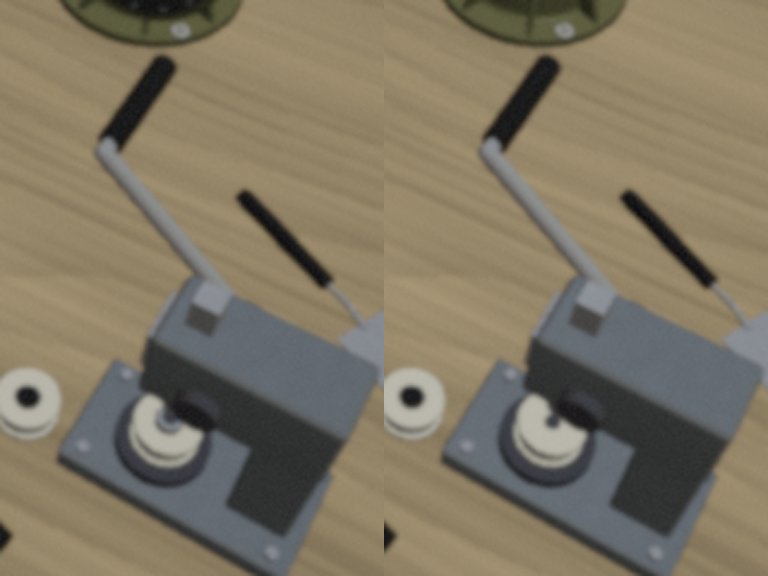

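The after view (right half) shows the bearing, about (553,422), no longer proud of the roller. The lever is back at rest, at (490,148)–(550,62), and the robot is clear.

```bash
python3 -c "
from station import ctrl; print(ctrl.hand_in())"
```

```text
the job is handed in; nothing more can be done
None
```

The job is handed in: I pulled the lever down to its stop (the push force jumped to about 52 N there), the bearing looks flush with the roller in the last picture, and I eased the lever back up to its rest and let go, finishing at 15.8 s.

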